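Fit the slide insert into the microscope stage

TASK

Fit the slide insert (the 150 mm frame with four rectangular windows) into the recess of the microscope stage. First draw the latch fully back, then tuck one end of the insert, tilted, under the overhanging lip, push it in against the spring bar and level it down until it lies flat and fully home; then slide the latch fully shut over its near edge and let go. Leave the other insert, the bottle and the slide box where they are.

Things in the scene. Friction and masses are not known exactly. Their poses are not given: they have to be found in the camera images.
- slide_insert: The part to fit: loose aluminium frame 150 (x) x 100 (y) x 8 mm, four windows, about 0.28 kg, flat on the bench at first. Origin: centre of its underside, z up. A bridge handle crosses its middle: a bar 12 mm thick (x), 70 mm long (y), 34 to 54 mm above the underside, on 12 mm posts centred 28 mm either side in y. Same both ways round: either end may go under the lip.
- dish_insert: Bystander: a loose aluminium plate 120 x 100 x 8 mm with one round opening of 66 mm and the same kind of bridge handle. Origin: centre of its underside.
- stage: Fixed microscope stage, white base and black top, 150 mm wide (y), from x = -160 to +110 mm, then a motor box 60 mm wide, 50 mm high, to x = +150. Origin: on the bench below the recess's centre; x points to the end with the lip, z up. Near and side walls of the recess rise 9 mm above its ledge, and the lip's top 19 mm.
- keeper (a joint): How far the spring bar under the lip is pushed back towards +x of the stage: 0 (free) to 0.006 m (end of travel). It takes 2 N to start and 0.8 N more for each mm.
- latch (a joint): Steel sliding latch at the near end: 0 = shut (its tongue, 28 mm wide, reaches 14 mm over the recess, 9.7 mm above the ledge), 0.028 m = fully back, towards -x of the stage. Clear of the recess above 0.014. About 2 N of friction; stays where it is left; starts shut or nearly. It cannot shut over an insert that is not fully down.
- latch_tab (a point): Point in the middle of the latch's upright grip tab, 98 mm above the bench; it moves with the latch (108 mm on the -x side of the stage origin when shut). The tab is 14 mm thick along the stage's x and 26 mm wide along y; its top is 12 mm above this point, the latch tongue 22 mm below it. Axes as the stage's.
- reagent_bottle: Bystander: a loose brown glass bottle 64 mm in diameter, 130 mm tall. Origin: centre of its underside.
- slide_box: Bystander: a loose flat closed box, 87 x 182 x 32 mm, grey with a blue lid. Origin: centre of its underside.
- recess (a point): Centre of the recess, at the level of the ledge that the insert lies on, 60 mm above the bench (open in the middle). Axes as the stage's. Recess: x from -77 mm (near wall) to +77 mm (far wall), y from -52 to +52 mm. Once home, the insert's origin lies about 2 mm to -x of this point, its near end held against the near wall by the spring bar.
- lip_edge (a point): Middle of the lower edge of the dark steel lip that overhangs the recess's far end across its whole width: 63 mm to +x of the recess's centre, 13 mm above the ledge. The lip is 6 mm thick. The spring bar's face stands 8 mm behind this edge when free, so the insert is 2 mm too long to drop in unless it pushes the bar back.
Not all that is in view belongs to the job. Leave any black or green look-alike of the slide_insert alone.

How it is judged:
On the way, in this order (a step that is already met when the one before it is completed fails the run):
1. the latch is drawn back (at least 20 mm of its 28 mm) (value of joint latch above 0.02 m), for 0.2 s.
2. the insert lies level and fully home in the recess while the latch is still back (over 14 mm) (z of slide_insert in the frame of stage between 0.058 and 0.062 m and x of slide_insert in the frame of stage between -0.005 and 0.004 m and y of slide_insert in the frame of stage between -0.004 and 0.004 m and angle between slide_insert's own z axis and vertical below 0.02 rad and value of joint latch above 0.014 m), for 0.2 s.
At the end, for the whole second after the job is handed in: The slide insert lies at rest and released in the recess under the lip: underside within 2 mm of the ledge, tilt under 0.02 rad, origin within -5 to +4 mm along x and 4 mm along y of the recess centre; the latch is shut to within 6 mm (z of slide_insert in the frame of stage between 0.058 and 0.062 m and x of slide_insert in the frame of stage between -0.005 and 0.004 m and y of slide_insert in the frame of stage between -0.004 and 0.004 m and angle between slide_insert's own z axis and vertical below 0.02 rad and value of joint latch below 0.006 m and linear speed of slide_insert below 0.02 m/s and contact force between slide_insert and the fingers below 0.1 N); the robot touches nothing.
It fails at once if the dish insert is moved more than 25 mm or tipped (distance of dish_insert from where it was at the start of the episode above 0.025 m or angle between dish_insert's own z axis and vertical above 0.3 rad).
It fails at once if the reagent bottle is moved more than 25 mm or tipped (distance of reagent_bottle from where it was at the start of the episode above 0.025 m or angle between reagent_bottle's own z axis and vertical above 0.3 rad).
It fails at once if the slide box is moved more than 25 mm or tipped (distance of slide_box from where it was at the start of the episode above 0.025 m or angle between slide_box's own z axis and vertical above 0.3 rad).
It also fails if it takes over 54 s, if anything falls off the work surface, if the arm or the gripper's body presses on something with over 40 N, if the wrist force passes 120 N, or if a joint passes its speed limit or range.

ROBOT

A 6-joint arm with a two-finger parallel gripper is mounted at the origin on the work surface. World frame = base frame: x ahead of the robot, y to its left, z up, the work surface at z = 0. Lengths are in m, angles in rad, forces in N, time in s.
With the tool pointing down it reaches from about 0.25 to 0.725 m from the base axis. Payload 4 kg.
Tool frame: the origin (TCP) lies at the very end of the fingers, on their centre line; the grasp point (between the pads) lies 19 mm behind it; z points along the fingers, y is the line along which they close (so a half turn about z gives the same grasp; the last joint's range is limited). The gripper opens to 85 mm and grips with 20 to 120 N. Pads are 22 mm wide; open, the fingers measure 114 mm over their backs; the gripper's body (76 mm by 85 mm) begins 54 mm behind the grasp point. The pads swing forward as they close: fully open they stand 13 mm farther back than shut.
Start: joints at [1.234, 0.241, 0.005, 1.335, 0, 1.571], TCP at [0.165, 0.472, 0.231] pointing down, gripper open.
Joint ranges: [-2.72, 2.72], [-1.05, 1.87], [-1.09, 1.28], [-1.99, 2.15], [-1.42, 1.44], [-3.14, 3.14]. Speed limits (rad/s): [2.79, 2.79, 3.14, 3.14, 3.14, 3.14].

INTERFACE

Orientations are given as a unit quaternion [x, y, z, w].
In Python, from workcell import bot, vision, workorder gives the robot as it stands.
- The arm moves only by the shell command python3 -m creep 'ROWS' [OPENING]. ROWS is JSON, a list of rows, each a list of 2 entries, a list of its own where there are three numbers: the shift along the tool's x, y, z in mm, then the turn, a rotation vector about the tool's x, y, z in rad. In form: [[[dx, dy, dz], [wx, wy, wz]], ...]. A call has 1 to 12 rows; each row shifts and turns the commanded pose from where the row before left it, along the tool's axes as they then stand; what a row does not reach is not made up. A row lasts 1/8 s, in which the tool goes at most 62.5 mm and 10.7 degrees, less where a joint would pass 70% of its speed; a pose out of reach is approached as far as the arm can. A call is refused whole if a number of a shift passes 62.5 or a number of a turn 0.188, either way. A call with a gripper value outside its range is refused whole. OPENING is the finger opening in mm, from 0 to 85.4, set as the call begins (- or left out, the last holds). The fingers move at their own pace and stop on an object; the grip force is fixed at half the most. Time passes only in rows, so rows that do not move let the fingers close. It gives the time, the measured TCP pose, the force, the opening and the grip force at its end, in the units of the state.
- bot.get_obs(): the state, without advancing time (a new reading comes with each control period).
- vision.camera(name): name is "side" or "top" or "wrist"; returns a dict with "image" (420x560x3 uint8, blue, green, red), "z_map" (420x560 float32, m along the optical axis (not along the pixel's ray), 0 where there is no reading), "K" (3x3 intrinsics, pixels), "rvec" (rotation vector, rad) and "tvec" (3), from world to camera coordinates, as OpenCV has them; the wrist camera has in their place "tool_from_camera" (4x4, takes a point from camera to tool coordinates, whose origin is the TCP and whose axes are the flange's). Camera axes: x right, y down, z forward; pixel columns grow to the right and rows downward; lengths in m; the calibration is good to about 2 mm. A picture is of the moment at which its call begins: read the wrist's pose just before it.
- workorder.job_done(): hands the job in; it is judged then, once.
Trained networks look in a picture, given as the dict that the camera call returned (one of the last four; its "shot" number tells which), for a name from the list of things; names that differ only in an ending like _2 or _b are one class to them, and where a whole thing is asked for, a point or a joint stands for the part that bears it (a point fixed in the world has none). Each returns a list of dicts, best first, with "score" (0 to 1); they miss things now and then, are a little off and sometimes report something else, mostly with a low value. They report only what shows in the picture. A call takes as long as a camera call. They do not tell look-alikes from the thing itself.
- vision.spot_in(picture, query): "position" ([column, row] in pixels, amid what is visible of it).
- vision.place_of(picture, query): "position" ([column, row] in pixels: a listed point, or the origin of a listed thing).
The state is a dict: "clock": time; "joint_pos": joint angles; "joint_vel": joint speeds; "tau": joint torques, N m; "eef_pos": TCP position; "tool_rot": TCP orientation; "ft_force": force on the tool from outside, world axes, zero at the start; "ft_torque": the same for the moment, N m; "grip_width": finger opening in m; "grasp_force": force on a finger pad.
Only numpy, scipy, OpenCV 4.12 (cv2) and the standard library are available. Lean on these libraries where they do the work, as an engineer would, in place of code of your own. Each camera call takes 0.05 s, during which the arm holds its last target. There are 200 camera calls.

## Working session

There is one attempt and no reset: what is moved stays moved. The work goes in short steps, Python scripts to look and compute and a shell command to move; the robot and the scene stay as the last step left them, time stands still between calls to the robot, and variables do not carry over. Pictures are saved under pics/ and viewed, at most 10 in all, crops included, and the job is handed in when it is done.

```bash
mkdir -p pics; cat > h.py <<'E'
import numpy as np, cv2
from scipy.spatial.transform import Rotation as R
from workcell import bot, vision, workorder
def cam(n):
    o=bot.get_obs(); p=vision.camera(n)
    if n=='wrist':
        T=np.eye(4); T[:3,:3]=R.from_quat(o['tool_rot']).as_matrix(); T[:3,3]=o['eef_pos']
        p['W']=T@np.array(p['tool_from_camera'])
    else:
        M=np.eye(4); M[:3,:3]=cv2.Rodrigues(np.array(p['rvec'],float))[0]; M[:3,3]=np.ravel(p['tvec'])
        p['W']=np.linalg.inv(M)
    return p
def ray(p,uv):
    d=np.linalg.inv(p['K'])@[uv[0],uv[1],1.]
    return p['W'][:3,3],p['W'][:3,:3]@d
def atz(p,uv,z):
    c,d=ray(p,uv); return c+d*(z-c[2])/d[2]
def cloud(p):
    z=p['z_map']; v,u=np.indices(z.shape); 
    P=np.stack([u*z,v*z,z],-1)@np.linalg.inv(p['K']).T
    P=P@p['W'][:3,:3].T+p['W'][:3,3]; P[z==0]=np.nan
    return P
E
python3 - <<'E'
from h import *
for n in ('top','side'):
    p=cam(n); cv2.imwrite(f'pics/{n}1.png',p['image'])
    print(n,p['W'].round(3).tolist())
    for q,z in (('slide_insert',0),('stage',0),('dish_insert',0),('recess',.06),('lip_edge',.073),('latch_tab',.098),('reagent_bottle',0),('slide_box',0)):
        for r in vision.place_of(p,q)[:3]:
            print(q,round(r['score'],2),np.round(r['position'],0),atz(p,r['position'],z).round(3))
E
```

```text
top [[-0.022, -0.997, 0.068, 0.461], [-0.999, 0.024, 0.039, -0.086], [-0.041, -0.067, -0.997, 0.979], [0.0, 0.0, 0.0, 1.0]]
slide_insert 0.85 [220. 285.] [0.354 0.117 0.   ]
slide_insert 0.8 [337. 300.] [ 0.312 -0.179  0.   ]
slide_insert 0.7 [453. 290.] [ 0.334 -0.465  0.   ]
stage 0.86 [284. 188.] [ 0.599 -0.052  0.   ]
dish_insert 0.81 [149. 246.] [0.457 0.301 0.   ]
dish_insert 0.7 [388. 228.] [ 0.49  -0.313  0.   ]
recess 0.58 [281. 184.] [ 0.6   -0.048  0.06 ]
lip_edge 0.89 [278. 159.] [ 0.658 -0.042  0.073]
latch_tab 0.58 [281. 227.] [ 0.495 -0.046  0.098]
reagent_bottle 0.75 [156. 156.] [0.692 0.283 0.   ]
slide_box 0.62 [379. 134.] [ 0.733 -0.3    0.   ]
side [[0.995, -0.065, 0.08, 0.427], [-0.103, -0.547, 0.831, -1.023], [-0.01, -0.834, -0.551, 0.735], [0.0, 0.0, 0.0, 1.0]]
slide_insert 0.84 [232. 202.] [0.345 0.152 0.   ]
slide_insert 0.82 [282. 292.] [ 0.483 -0.312  0.   ]
slide_insert 0.6 [219. 262.] [ 0.314 -0.173  0.   ]
stage 0.84 [308. 228.] [ 0.596 -0.036  0.   ]
dish_insert 0.67 [262. 175.] [0.465 0.339 0.   ]
recess 0.58 [307. 215.] [ 0.588 -0.049  0.06 ]
lip_edge 0.89 [327. 212.] [ 0.649 -0.059  0.073]
latch_tab 0.46 [277. 204.] [ 0.495 -0.036  0.098]
reagent_bottle 0.73 [318. 175.] [0.691 0.312 0.   ]
reagent_bottle 0.53 [262. 178.] [0.462 0.319 0.   ]
slide_box 0.93 [371. 286.] [ 0.722 -0.317  0.   ]
```

```bash
python3 -c "
from workcell import bot;print(bot.get_obs())"
```

```text
{'clock': 0.9, 'joint_pos': array([1.23401031e+00, 2.40554273e-01, 5.01074506e-03, 1.33518519e+00,
       2.02367620e-05, 1.57080702e+00]), 'joint_vel': array([ 0.00084366, -0.00019781, -0.00028391,  0.00102605, -0.00019727,
       -0.00129361]), 'tau': array([-3.28416462e-06, -3.72195446e+01,  2.52692091e+01,  8.83751745e-04,
       -7.09744063e-05,  8.27036679e-07]), 'eef_pos': array([0.16522557, 0.47192336, 0.23133344]), 'tool_rot': array([ 1.67603574e-01,  9.85854472e-01,  3.50221035e-05, -4.30987832e-06]), 'ft_force': array([-0.15821987,  0.5839892 , -0.07897652]), 'ft_torque': array([-0.06063135, -0.04288711,  0.00377437]), 'grasp_force': 0.0, 'grip_width': 0.08548379884664174}
```

View top.

View pics/top1.png

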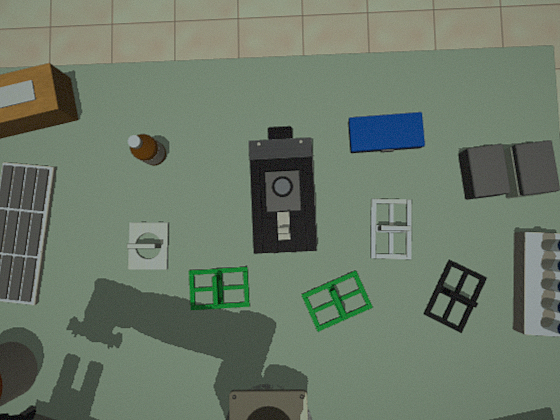

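View pics/side1.png

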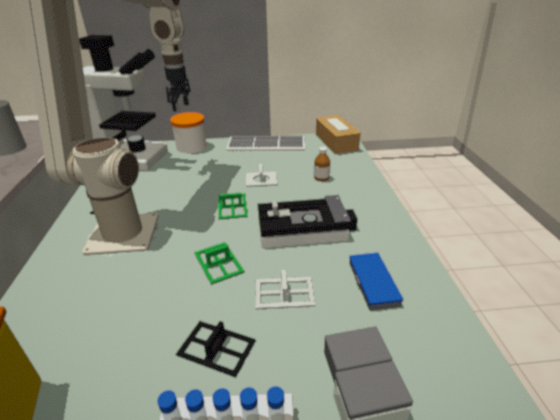

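The task's insert is the silver one at top (391,229) and side (285,292), with its long axis along world x. The green and black ones are look-alikes. The stage's lip points along world +x, and the latch tab is near top (283,227).

```bash
python3 - <<'E'
from h import *
p=cam('top'); C=cloud(p)
def rect(b,z0,z1,win):
    u0,v0,u1,v1=win; Q=C[v0:v1,u0:u1].reshape(-1,3)
    m=(Q[:,2]>z0)&(Q[:,2]<z1); Q=Q[m]
    r=cv2.minAreaRect((Q[:,:2]*1000).astype(np.float32)); print(b,len(Q),np.round(r[0],1),np.round(r[1],1),round(r[2],2),'z',np.median(Q[:,2]).round(4))
rect('insert',.004,.02,(355,185,430,275))
rect('bar',.04,.07,(355,185,430,275))
rect('stage',.045,.075,(235,130,330,265))
rect('lip',.0755,.09,(235,130,330,165))
rect('tab',.1,.12,(250,180,320,265))
print(bot.get_obs()['clock'])
E
```

```text
insert 1210 [ 486.6 -320. ] [185.8 224.1] 88.39 z 0.0081
bar 157 [ 489.4 -315.4] [67.7 12. ] 88.02 z 0.0538
stage 5157 [588.  -47.5] [300.3 155.7] 1.42 z 0.0672
lip 1222 [684.1 -45.1] [ 48. 150.] 1.43 z 0.0792
tab 73 [487.8 -50. ] [25.1 13.7] 88.81 z 0.1095
0.95
```

```bash
cat >> h.py <<'E'
def go(xyz,yaw,tilt=0,o=None):
    """tool y along heading yaw(deg), z down; tilt(rad): turn about tool x. prints total shift(mm, current tool axes) and turn rotvec"""
    o=o or bot.get_obs(); A=R.from_quat(o['tool_rot'])
    a=np.radians(yaw); y=np.array([np.cos(a),np.sin(a),0]); z=np.array([0,0,-1.]); B=R.from_matrix(np.c_[np.cross(y,z),y,z])*R.from_rotvec([tilt,0,0])
    print('t',round(o['clock'],2),'pos',np.round(o['eef_pos'],4),'shift',(A.inv().apply(np.array(xyz)-o['eef_pos'])*1000).round(1),'turn',(A.inv()*B).as_rotvec().round(4))
E
python3 -c "
from h import *
go([.5,-.05,.23],1.42)"
```

```text
t 0.95 pos [0.1652 0.4719 0.2313] shift [-488.4 -381.9    1.3] turn [-1.0000e-04  0.0000e+00  1.2092e+00]
```

```bash
python3 -m creep '[[[-48.8,-38.2,0],[0,0,0]],[[-48.8,-38.2,0],[0,0,0]],[[-48.8,-38.2,0],[0,0,0]],[[-48.8,-38.2,0],[0,0,0]],[[-48.8,-38.2,0],[0,0,0]],[[-48.8,-38.2,0],[0,0,0]],[[-48.8,-38.2,0],[0,0,0]],[[-48.8,-38.2,0],[0,0,0]],[[-48.8,-38.2,0],[0,0,0]],[[-48.8,-38.2,0],[0,0,0]]]' 50
python3 -m creep '[[[0,0,0],[0,0,0.1727]],[[0,0,0],[0,0,0.1727]],[[0,0,0],[0,0,0.1727]],[[0,0,0],[0,0,0.1727]],[[0,0,0],[0,0,0.1727]],[[0,0,0],[0,0,0.1727]],[[0,0,0],[0,0,0.1727]],[[0,0,0],[0,0,0]],[[0,0,0],[0,0,0]]]' 50
python3 - <<'E'
from h import *
go([.49,-.05,.23],1.42)
p=cam('wrist'); cv2.imwrite('pics/w1.png',p['image']); C=cloud(p)
print(p['W'].round(3).tolist())
for q in ('latch_tab','recess','lip_edge'):
    for r in vision.place_of(p,q)[:2]: print(q,r['score'],np.round(r['position']),atz(p,r['position'],{'latch_tab':.098,'recess':.06,'lip_edge':.073}[q]).round(4))
Q=C.reshape(-1,3); m=(Q[:,2]>.1)&(Q[:,2]<.118)&(abs(Q[:,0]-.49)<.06)&(abs(Q[:,1]+.05)<.04)
print(m.sum(),cv2.minAreaRect((Q[m][:,:2]*1000).astype(np.float32)),np.median(Q[m][:,2]))
E
```

```text
clock: 2.2
eef_pos: [0.5005, -0.0519, 0.2316]
tool_rot: [0.168, 0.986, 0.0, 0.0]
ft_force: [1.2, 0.6, 0.2]
grip_width: 0.0499
grasp_force: 0.0
clock: 3.32
eef_pos: [0.4996, -0.0499, 0.2313]
tool_rot: [0.697, 0.717, 0.0, 0.0]
ft_force: [-0.0, 0.0, 0.4]
grip_width: 0.0501
grasp_force: 0.0
t 3.33 pos [ 0.4996 -0.0499  0.2313] shift [ 0.1 -9.6  1.3] turn [0.     0.     0.0027]
[[1.0, 0.026, 0.008, 0.498], [0.027, -0.953, -0.302, 0.028], [-0.0, 0.302, -0.953, 0.374], [0.0, 0.0, 0.0, 1.0]]
latch_tab 0.89 [266. 197.] [ 0.4887 -0.0498  0.098 ]
recess 0.85 [376. 186.] [ 0.5983 -0.0459  0.06  ]
recess 0.36 [264. 360.] [ 0.4881 -0.2661  0.06  ]
lip_edge 0.96 [442. 192.] [ 0.6594 -0.0473  0.073 ]
lip_edge 0.18 [263. 356.] [ 0.4871 -0.2487  0.073 ]
498 ((487.0771484375, -49.52767562866211), (13.897354125976562, 25.97978401184082), 1.3313729763031006) 0.10993410327849759
```

```bash
python3 -m creep '[[[0.5,-12,30],[0,0,0]],[[0,0,40],[0,0,0]],[[0,0,40],[0,0,0]],[[0,0,25],[0,0,0]],[[0,0,11],[0,0,0]],[[0,0,0],[0,0,0]]]' 50
python3 -m creep '[[[0,0,0],[0,0,0]],[[0,0,0],[0,0,0]],[[0,0,0],[0,0,0]],[[0,0,0],[0,0,0]],[[0,0,0],[0,0,0]],[[0,0,0],[0,0,0]]]' 0
```

```text
clock: 4.28
eef_pos: [0.4874, -0.0497, 0.0851]
tool_rot: [0.698, 0.716, -0.0, -0.0]
ft_force: [-0.1, -0.3, 0.1]
grip_width: 0.0501
grasp_force: 0.0
clock: 5.03
eef_pos: [0.4884, -0.0498, 0.0866]
tool_rot: [0.698, 0.716, 0.001, 0.001]
ft_force: [-0.4, 0.5, 5.5]
grip_width: 0.0131
grasp_force: 60.0
```

```bash
python3 -m creep '[[[0,-5,-1],[0,0,0]],[[0,-6,0],[0,0,0]],[[0,-6,0],[0,0,0]],[[0,-5,0],[0,0,0]],[[0,-4,0],[0,0,0]],[[0,0,0],[0,0,0]],[[0,0,0],[0,0,0]]]'
```

```text
clock: 5.9
eef_pos: [0.4611, -0.0505, 0.0866]
tool_rot: [0.698, 0.716, -0.0, -0.0]
ft_force: [-0.9, -1.6, 6.8]
grip_width: 0.0126
grasp_force: 60.3
```

```bash
python3 -m creep '[[[0,0,0],[0,0,0]],[[0,0,0],[0,0,0]],[[0,0,-30],[0,0,0]],[[0,0,-60],[0,0,0]],[[-10,10,-55],[0,0,0]],[[0,0,0],[0,0,0]],[[0,0,0],[0,0,0]]]' 50
python3 - <<'E'
from h import *
p=cam('wrist'); cv2.imwrite('pics/w2.png',p['image']); C=cloud(p)
Q=C.reshape(-1,3); m=(Q[:,2]>.1)&(Q[:,2]<.118)&(abs(Q[:,0]-.48)<.08)&(abs(Q[:,1]+.05)<.04)
print(m.sum(),cv2.minAreaRect((Q[m][:,:2]*1000).astype(np.float32)))
m=(Q[:,2]>.0755)&(Q[:,2]<.09)&(Q[:,0]>.62)
print(m.sum(),cv2.minAreaRect((Q[m][:,:2]*1000).astype(np.float32)),np.median(Q[m][:,2]))
go([.489,-.24,.23],-2)
E
```

```text
clock: 6.78
eef_pos: [0.4712, -0.06, 0.2304]
tool_rot: [0.698, 0.716, -0.0, -0.001]
ft_force: [-0.8, -0.2, -0.5]
grip_width: 0.0502
grasp_force: 0.0
509 ((460.9668884277344, -50.171714782714844), (13.684380531311035, 26.00040626525879), 1.2463839054107666)
8133 ((682.375, -45.309906005859375), (48.83149337768555, 149.53424072265625), 1.2709603309631348) 0.079437453668536
t 6.83 pos [ 0.4706 -0.0599  0.2296] shift [-180.5   13.9   -0.5] turn [-0.0035 -0.0005  0.06  ]
```

View pics/w2.png

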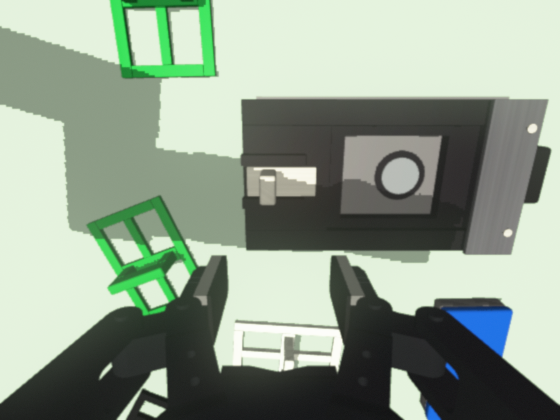

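The latch tab at (267,187) is drawn back 26 mm. The recess and lip are in clear view, and the silver insert is partly visible at (285,345).

```bash
python3 -m creep '[[[-60,5,0],[0,0,0]],[[-60,5,0],[0,0,0]],[[-60,4,0],[0,0,0]],[[-60,0,0],[0,0,0]],[[-14,5,0],[0,0,0.06]],[[0,0,0],[0,0,0]],[[0,0,0],[0,0,0]]]' 60
python3 - <<'E'
from h import *
p=cam('wrist'); C=cloud(p)
Q=C.reshape(-1,3); N=(abs(Q[:,0]-.489)<.12)&(abs(Q[:,1]+.315)<.09)
for a,b in ((.045,.065),(.004,.02)):
    m=N&(Q[:,2]>a)&(Q[:,2]<b)
    print(m.sum(),cv2.minAreaRect((Q[m][:,:2]*1000).astype(np.float32)),np.median(Q[m][:,2]))
    S=Q[m][:,:2]
for r in vision.place_of(p,'slide_insert')[:2]: print(r['score'],atz(p,r['position'],0))
go([.489,-.313,.2],-2)
E
```

```text
clock: 7.7
eef_pos: [0.4965, -0.3122, 0.2299]
tool_rot: [0.719, 0.695, -0.0, -0.002]
ft_force: [0.8, -0.1, 0.5]
grip_width: 0.0602
grasp_force: 0.0
744 ((488.53472900390625, -316.27618408203125), (70.52642822265625, 11.227743148803711), 87.4483871459961) 0.05439029666013681
5181 ((464.8829345703125, -297.2257080078125), (135.6684112548828, 198.077392578125), 87.21161651611328) 0.00847581726045421
0.95 [ 0.49233148 -0.31762937  0.        ]
0.85 [ 0.31694597 -0.46495914  0.        ]
t 7.8 pos [ 0.497  -0.3121  0.2309] shift [-1.2 -7.9 30.9] turn [-0.0011 -0.0008  0.0022]
```

```bash
python3 -m creep '[[[-4.3,-8.3,30],[0,0,0.009]],[[0,0,50],[0,0,0]],[[0,0,50],[0,0,0]],[[0,0,45],[0,0,0]],[[0,0,20],[0,0,0]],[[0,0,10.5],[0,0,0]],[[0,0,0],[0,0,0]]]' 60
python3 -m creep '[[[0,0,0],[0,0,0]],[[0,0,0],[0,0,0]],[[0,0,0],[0,0,0]],[[0,0,0],[0,0,0]],[[0,0,0],[0,0,0]],[[0,0,0],[0,0,0]],[[0,0,0],[0,0,0]]]' 0
```

```text
clock: 8.68
eef_pos: [0.4888, -0.3168, 0.0258]
tool_rot: [0.722, 0.692, -0.0, -0.0]
ft_force: [0.5, 0.6, 0.5]
grip_width: 0.0598
grasp_force: 0.0
clock: 9.55
eef_pos: [0.4893, -0.318, 0.0269]
tool_rot: [0.723, 0.691, 0.0, 0.001]
ft_force: [-0.5, -0.1, 5.5]
grip_width: 0.0112
grasp_force: 60.5
```

```bash
python3 -m creep '[[[0,0,-40],[0,0,0]],[[0,0,-60],[0,0,0]],[[0,0,-60],[0,0,0]],[[0,0,0],[0,0,-0.067]],[[50,18,0],[0,0,0]],[[55,20,0],[0,0,0]],[[55,20,0],[0,0,0]],[[55,20,0],[0,0,0]],[[45,15,0],[0,0,0]],[[0,0,0],[0,0,0]],[[0,0,0],[0,0,0]]]'
python3 - <<'E'
from h import *
p=cam('wrist'); cv2.imwrite('pics/w3.png',p['image']); C=cloud(p)
go([.595,-.048,.15],1.35)
Q=C.reshape(-1,3); N=(abs(Q[:,0]-.59)<.12)&(abs(Q[:,1]+.05)<.09)
Z=bot.get_obs()['eef_pos'][2]
for a,b in ((Z-.025,Z-.01),(.0755,.09)):
    m=N&(Q[:,2]>a)&(Q[:,2]<b)
    print(m.sum(),cv2.minAreaRect((Q[m][:,:2]*1000).astype(np.float32)),np.median(Q[m][:,2]) if m.any() else 0)
E
```

```text
clock: 10.92
eef_pos: [0.575, -0.0554, 0.1849]
tool_rot: [0.699, 0.715, -0.001, -0.001]
ft_force: [-0.6, -0.9, -3.4]
grip_width: 0.0112
grasp_force: 59.4
t 10.97 pos [ 0.5751 -0.0561  0.1851] shift [ 7.7 20.2 35. ] turn [-0.0017  0.0002 -0.0011]
17973 ((574.7665405273438, -49.905208587646484), (150.42332458496094, 92.84112548828125), 1.380097508430481) 0.16631054893359482
8042 ((593.6288452148438, -47.36590576171875), (226.40426635742188, 149.93516540527344), 1.2905415296554565) 0.07936579819811222
```

View pics/w3.png

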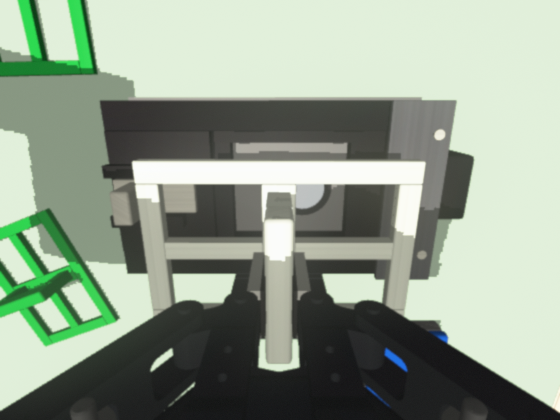

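The insert is held square in the hand. Its far edge is at row ~172 (columns 135-425), with the recess and lip (390-455) behind it. The depth fit puts the plate centre 2.3 mm to +y of the TCP.

```bash
cat >> h.py <<'E'
RC=np.array([.596,-.0473,.060]); YAW=1.35; OFF=np.array([2.3,-.3,26.7])/1000
def tgt(s,h,tilt,l=0):
    a=np.radians(YAW); y=np.array([np.cos(a),np.sin(a),0]); z=np.array([0,0,-1.]); x=np.cross(y,z)
    B=R.from_matrix(np.c_[x,y,z])*R.from_rotvec([tilt,0,0])
    O=RC+y*s/1000+x*l/1000-z*h/1000
    go(O-B.apply(OFF),YAW,tilt)
    o=bot.get_obs(); A=R.from_quat(o['tool_rot']); d=o['eef_pos']+A.apply(OFF)-RC
    print('est insert s,l,h',(np.array([d@y,d@x,-d@z])*1000).round(1),'tilt',np.round((R.from_matrix(np.c_[x,y,z]).inv()*A).as_rotvec(),4),'F',np.round(o['ft_force'],1))
E
python3 -m creep '[[[0,0,0],[0.075,0,0]],[[0,0,0],[0.075,0,0]],[[0,0,0],[0,0,0]],[[0,0,0],[0,0,0]]]'
python3 -c "
from h import *
tgt(-17,28,.15)"
```

```text
clock: 11.48
eef_pos: [0.5754, -0.0564, 0.1855]
tool_rot: [0.698, 0.713, -0.053, -0.052]
ft_force: [0.2, 0.1, -2.4]
grip_width: 0.0106
grasp_force: 59.5
t 11.47 pos [ 0.5754 -0.0564  0.1855] shift [ 6.4 18.6 69.2] turn [ 0.0005 -0.0003 -0.002 ]
est insert s,l,h [-25.1  -6.3  99.1] tilt [1.495e-01 1.000e-04 2.000e-03] F [ 0.2  0.1 -2.4]
```

```bash
python3 -m creep '[[[6.4,18.6,20],[0,0,-0.002]],[[0,0,30],[0,0,0]],[[0,0,19],[0,0,0]],[[0,0,0],[0,0,0]],[[0,0,0],[0,0,0]]]'
python3 - <<'E'
from h import *
tgt(-17,13,.15)
p=cam('wrist'); cv2.imwrite('pics/w4.png',p['image']); C=cloud(p)
o=bot.get_obs(); T=R.from_quat(o['tool_rot'])
Q=T.inv().apply(C.reshape(-1,3)-o['eef_pos'])*1000
m=(abs(Q[:,2]-18.5)<6)&(abs(Q[:,1])<95)&(abs(Q[:,0])<70); S=Q[m]
print(m.sum(),cv2.minAreaRect(S[:,:2].astype(np.float32)), 'plane',np.linalg.lstsq(np.c_[S[:,:2],np.ones(len(S))],S[:,2],rcond=None)[0].round(4), 'max x',np.percentile(S[:,0],99.7), np.percentile(S[:,1],[.3,99.7]))
E
```

```text
clock: 12.1
eef_pos: [0.5841, -0.0492, 0.1162]
tool_rot: [0.696, 0.714, -0.053, -0.051]
ft_force: [0.3, 0.6, -2.6]
grip_width: 0.0111
grasp_force: 59.4
t 12.1 pos [ 0.5841 -0.0492  0.1162] shift [-0.7  1.7 16.8] turn [0.0025 0.0001 0.0011]
est insert s,l,h [-16.1   0.7  29.8] tilt [ 0.1475 -0.     -0.0011] F [ 0.3  0.6 -2.6]
20939 ((6.815528869628906, 9.568939208984375), (126.22637176513672, 170.84808349609375), 0.0049757747910916805) plane [-7.80000e-03  1.71000e-02  1.97737e+01] max x 67.96936805766994 [-74.85416097  94.86748882]
```

View pics/w4.png

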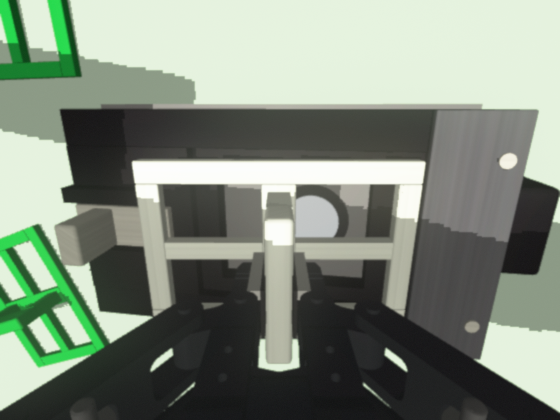

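```bash
python3 - <<'E'
from h import *
p=cam('wrist'); C=cloud(p); o=bot.get_obs()
T=R.from_quat(o['tool_rot']); Q=T.inv().apply(C.reshape(-1,3)-o['eef_pos'])*1000
m=(abs(Q[:,2]-19)<3.5)&(abs(Q[:,1])<72)&(abs(Q[:,0])<60); S=Q[m]
for y0 in (-65,-40,-15,15,40,65):
    k=S[abs(S[:,1]-y0)<5]; print(y0,np.percentile(k[:,0],[99,99.8]).round(1),np.median(k[:,2]).round(1))
m=(abs(Q[:,2]-19)<3.5)&(Q[:,0]<50)&(Q[:,0]>35)&(abs(Q[:,1])<80);print('ends',np.percentile(Q[m][:,1],[.3,99.7]).round(1))
a=np.radians(YAW); y=np.array([np.cos(a),np.sin(a),0]);x=np.array([-y[1],y[0],0])
D=(C.reshape(-1,3)-RC)*1000; D=np.c_[D@y,D@x,D[:,2]]
# profile of stage heights, +y side and lip
for s0 in (-120,-95,85,100):
    k=D[(abs(D[:,0]-s0)<4)&(D[:,2]>5)&(D[:,2]<22)&(abs(D[:,1])<90)]; print('s',s0,'lat',np.percentile(k[:,1],[.3,99.7]).round(1),np.median(k[:,2]).round(1))
k=D[(D[:,2]>17)&(D[:,2]<22)&(D[:,1]>-40)&(D[:,1]<70)&(D[:,0]>45)]; print('lip s',np.percentile(k[:,0],[.3,1,50,99,99.7]).round(1))
for s0 in (-60,-30,0,30):
    k=D[(abs(D[:,0]-s0)<5)&(D[:,1]>45)&(D[:,1]<60)]
    print(s0,[ (int(l),np.median(k[abs(k[:,1]-l)<.7][:,2]).round(1)) for l in range(46,59) if (abs(k[:,1]-l)<.7).any()])
E
```

```text
-65 [51.5 51.7] 18.5
-40 [51.6 51.9] 18.5
-15 [51.6 51.7] 18.5
15 [51.6 51.7] 18.5
40 [51.5 51.6] 18.6
65 [51.3 51.5] 18.6
ends [-74.4  74.1]
s -120 lat [-73.9  74.8] 10.1
s -95 lat [-58.9  74.8] 9.6
s 85 lat [-61.5  75.2] 19.5
s 100 lat [-70.5  75.2] 19.6
lip s [ 63.1  63.4  86.8 109.6 110.1]
-60 [(46, np.float64(44.4)), (47, np.float64(44.6)), (48, np.float64(44.6)), (49, np.float64(44.4)), (50, np.float64(41.9)), (51, np.float64(0.8)), (52, np.float64(8.7)), (53, np.float64(9.6)), (54, np.float64(9.7)), (55, np.float64(9.7)), (56, np.float64(9.6)), (57, np.float64(9.8)), (58, np.float64(9.7))]
-30 [(46, np.float64(39.8)), (47, np.float64(39.8)), (48, np.float64(39.8)), (49, np.float64(40.0)), (50, np.float64(36.6)), (51, np.float64(0.8)), (52, np.float64(9.1)), (53, np.float64(9.6)), (54, np.float64(9.7)), (55, np.float64(9.6)), (56, np.float64(9.6)), (57, np.float64(9.5)), (58, np.float64(9.8))]
0 [(46, np.float64(35.9)), (47, np.float64(35.3)), (48, np.float64(35.5)), (49, np.float64(35.4)), (50, np.float64(32.5)), (51, np.float64(0.9)), (52, np.float64(9.1)), (53, np.float64(9.6)), (54, np.float64(9.4)), (55, np.float64(9.4)), (56, np.float64(9.5)), (57, np.float64(9.5)), (58, np.float64(9.4))]
30 [(46, np.float64(31.4)), (47, np.float64(31.1)), (48, np.float64(30.6)), (49, np.float64(30.7)), (50, np.float64(27.7)), (51, np.float64(0.7)), (52, np.float64(8.7)), (53, np.float64(9.1)), (54, np.float64(9.4)), (55, np.float64(9.5)), (56, np.float64(9.5)), (57, np.float64(9.7)), (58, np.float64(9.7))]
```

```bash
sed -i 's/^RC=.*/RC=np.array([.596,-.0473,.060]); YAW=1.35; OFF=np.array([1.8,-.2,26.8])\/1000/' h.py
python3 -m creep '[[[0,1.7,8],[0,0,0]],[[0,0,8.5],[0,0,0]],[[0,0,0],[0,0,0]],[[0,0,0],[0,0,0]]]'
python3 -c "
from h import *
tgt(-6,12.5,.15)"
```

```text
clock: 12.7
eef_pos: [0.5826, -0.0489, 0.098]
tool_rot: [0.696, 0.714, -0.054, -0.053]
ft_force: [-0.3, -0.5, -3.2]
grip_width: 0.0112
grasp_force: 59.5
t 12.7 pos [ 0.5826 -0.0489  0.098 ] shift [-0.6 11.4 -2.7] turn [-0.0008 -0.0001  0.0016]
est insert s,l,h [-17.7   0.6  11.5] tilt [ 0.1508  0.0003 -0.0016] F [-0.3 -0.5 -3.2]
```

```bash
python3 -m creep '[[[-0.4,4,-1.4],[0,0,0]],[[0,4,-0.7],[0,0,0]],[[0,3.5,-0.5],[0,0,0]],[[0,0,0],[0,0,0]],[[0,0,0],[0,0,0]]]'
python3 -c "
from h import *
tgt(0.5,12,.15)"
```

```text
clock: 13.32
eef_pos: [0.5945, -0.049, 0.0989]
tool_rot: [0.696, 0.714, -0.054, -0.053]
ft_force: [-0.4, -0.2, -2.4]
grip_width: 0.011
grasp_force: 59.5
t 13.32 pos [ 0.5945 -0.049   0.0989] shift [-0.2  6.2 -0.5] turn [-0.0004 -0.0001  0.0016]
est insert s,l,h [-5.7  0.2 12.5] tilt [ 0.1504  0.0002 -0.0016] F [-0.4 -0.2 -2.4]
```

Under the lip without contact. Now push against the spring bar.

```bash
python3 -m creep '[[[0,3,-0.3],[0,0,0]],[[0,2,-0.2],[0,0,0]],[[0,1.2,-0.1],[0,0,0]],[[0,0,0],[0,0,0]],[[0,0,0],[0,0,0]]]'
python3 -c "
from h import *
tgt(0.8,12,.15)"
```

```text
clock: 13.95
eef_pos: [0.6001, -0.0489, 0.0986]
tool_rot: [0.696, 0.714, -0.054, -0.053]
ft_force: [-4.6, 0.2, -0.5]
grip_width: 0.0114
grasp_force: 59.7
t 13.95 pos [ 0.6001 -0.0489  0.0986] shift [-0.1  0.9  0. ] turn [-0.0015 -0.0001  0.0015]
est insert s,l,h [-0.2  0.1 12.2] tilt [ 0.1515  0.0002 -0.0015] F [-4.6  0.2 -0.5]
```

```bash
python3 -m creep '[[[0,1,0],[0,0,0]],[[0,-0.5,2.4],[-0.03,0,0]],[[0,-0.6,2.4],[-0.03,0,0]],[[0,-0.7,2.4],[-0.03,0,0]],[[0,0,0],[0,0,0]],[[0,0,0],[0,0,0]]]'
python3 -c "
from h import *
tgt(0.3,0.5,0)"
```

```text
clock: 14.7
eef_pos: [0.598, -0.0489, 0.0917]
tool_rot: [0.698, 0.716, -0.022, -0.022]
ft_force: [-5.0, -0.3, -0.0]
grip_width: 0.0111
grasp_force: 60.0
t 14.7 pos [ 0.598  -0.0489  0.0917] shift [-0.2 -1.2  4.4] turn [-0.062  -0.0003  0.0014]
est insert s,l,h [0.1 0.2 4.9] tilt [ 0.062   0.0003 -0.0014] F [-5.  -0.3 -0. ]
```

```bash
python3 -m creep '[[[0,-0.4,2.2],[-0.031,0,0]],[[0,-0.6,2.3],[-0.031,0,0]],[[0,0,0],[0,0,0]],[[0,0,0],[0,0,0]]]'
python3 -c "
from h import *
tgt(0,0,0)"
```

```text
clock: 15.2
eef_pos: [0.5966, -0.0489, 0.0871]
tool_rot: [0.698, 0.716, -0.0, -0.0]
ft_force: [-6.0, 0.1, 0.7]
grip_width: 0.0109
grasp_force: 60.1
t 15.2 pos [ 0.5966 -0.0489  0.0871] shift [-0.2 -0.4  0.3] turn [-0.0007 -0.0003  0.0014]
est insert s,l,h [0.3 0.2 0.3] tilt [ 0.0007  0.0003 -0.0014] F [-6.   0.1  0.7]
```

```bash
python3 -m creep '[[[0,0,1],[0,0,0]],[[0,-1,0],[0,0,0]],[[0,-0.8,0],[0,0,0]],[[0,0,0],[0,0,0]]]'
python3 -m creep '[[[0,0,0],[0,0,0]],[[0,0,0],[0,0,0]],[[0,0,0],[0,0,0]],[[0,0,0],[0,0,0]],[[0,0,-30],[0,0,0]],[[0,0,-50],[0,0,0]],[[0,-20,-40],[0,0,0]],[[0,0,0],[0,0,0]],[[0,0,0],[0,0,0]]]' 50
python3 - <<'E'
from h import *
p=cam('wrist'); cv2.imwrite('pics/w5.png',p['image']); C=cloud(p)
a=np.radians(YAW); y=np.array([np.cos(a),np.sin(a),0]);x=np.array([-y[1],y[0],0])
D=(C.reshape(-1,3)-RC)*1000; D=np.c_[D@y,D@x,D[:,2]]
z=p['image'].reshape(-1,3).min(1)
m=(abs(D[:,2]-8.5)<2)&(z>110)&(abs(D[:,0])<80)&(abs(D[:,1])<55); S=D[m]
print(m.sum(),np.percentile(S,[.3,99.7],axis=0).round(1),np.linalg.lstsq(np.c_[S[:,:2],np.ones(len(S))],S[:,2],rcond=None)[0].round(4))
b=D[(abs(D[:,2]-54)<4)&(abs(D[:,0])<30)&(abs(D[:,1])<50)]; print('bar',cv2.minAreaRect(b[:,:2].astype(np.float32)),np.median(b[:,2]))
b=D[(D[:,2]>42)&(D[:,2]<56)&(D[:,0]<-95)&(abs(D[:,1])<30)]; print('tab',cv2.minAreaRect(b[:,:2].astype(np.float32)))
go([.461,-.0504,.0875],1.35)
E
```

```text
clock: 15.7
eef_pos: [0.5967, -0.0489, 0.087]
tool_rot: [0.698, 0.716, 0.001, 0.001]
ft_force: [-4.8, 0.5, 4.9]
grip_width: 0.0111
grasp_force: 60.7
clock: 16.82
eef_pos: [0.5759, -0.0495, 0.2059]
tool_rot: [0.698, 0.716, 0.001, 0.001]
ft_force: [-0.7, -0.2, 0.1]
grip_width: 0.0499
grasp_force: 0.0
6992 [[-76.7 -49.4   6.7]
 [ 65.   49.5  10.3]] [-4.000e-04  5.000e-04  8.505e+00]
bar ((-1.7126092910766602, 0.08324432373046875), (12.099148750305176, 69.88619232177734), 0.1430043876171112) 54.37620181482289
tab ((-134.52134704589844, 0.5484027862548828), (25.805700302124023, 14.466175079345703), 89.9781494140625)
t 16.88 pos [ 0.5755 -0.0494  0.205 ] shift [   1.9 -114.5  117.5] turn [ 0.0003 -0.0005  0.0015]
```

View pics/w5.png

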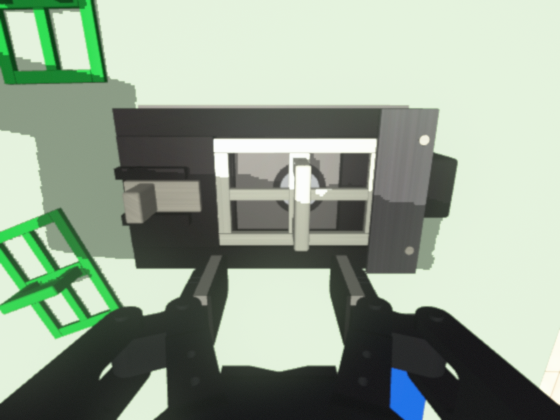

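The insert is home: depth gives centre -1.7 mm in x, 0.1 mm in y and level. It sits at (295,195) under the lip, and the latch tab is still back at (140,203). Next, shut the latch.

```bash
python3 -m creep '[[[0.9,-57,0],[0,0,0]],[[0,-57,0],[0,0,0]],[[0,0,40],[0,0,0]],[[0,0,40],[0,0,0]],[[0,0,25],[0,0,0]],[[0,0,11],[0,0,0]],[[0,0,0],[0,0,0]]]' 50
python3 -m creep '[[[0,0,0],[0,0,0]],[[0,0,0],[0,0,0]],[[0,0,0],[0,0,0]],[[0,0,0],[0,0,0]],[[0,0,0],[0,0,0]],[[0,0,0],[0,0,0]]]' 0
python3 -m creep '[[[0,6,0],[0,0,0]],[[0,6,0],[0,0,0]],[[0,6,0],[0,0,0]],[[0,4,0],[0,0,0]],[[0,0,0],[0,0,0]],[[0,0,0],[0,0,0]]]'
```

```text
clock: 17.75
eef_pos: [0.4614, -0.0513, 0.0888]
tool_rot: [0.698, 0.716, -0.0, -0.001]
ft_force: [-0.1, -0.2, 0.8]
grip_width: 0.0499
grasp_force: 0.0
clock: 18.5
eef_pos: [0.463, -0.0515, 0.0911]
tool_rot: [0.698, 0.716, 0.002, 0.002]
ft_force: [-0.2, 0.3, 5.7]
grip_width: 0.0129
grasp_force: 60.2
clock: 19.25
eef_pos: [0.4853, -0.051, 0.0911]
tool_rot: [0.698, 0.716, 0.002, 0.002]
ft_force: [-0.1, 0.3, 5.6]
grip_width: 0.0129
grasp_force: 60.2
```

```bash
python3 -m creep '[[[0,2,0],[0,0,0]],[[0,1.5,0],[0,0,0]],[[0,1,0],[0,0,0]],[[0,0,0],[0,0,0]],[[0,0,0],[0,0,0]]]'
```

```text
clock: 19.88
eef_pos: [0.4885, -0.0509, 0.0911]
tool_rot: [0.698, 0.716, 0.001, 0.001]
ft_force: [-3.1, 0.2, 8.2]
grip_width: 0.0123
grasp_force: 60.6
```

Stop reached (s ≈ -108). Release and check.

```bash
python3 -m creep '[[[0,0,0],[0,0,0]],[[0,0,0],[0,0,0]],[[0,0,0],[0,0,0]],[[0,0,-30],[0,0,0]],[[0,0,-50],[0,0,0]],[[0,30,-40],[0,0,0]],[[0,30,0],[0,0,0]],[[0,0,0],[0,0,0]],[[0,0,0],[0,0,0]]]' 50
python3 - <<'E'
from h import *
p=cam('wrist'); cv2.imwrite('pics/w6.png',p['image']); C=cloud(p)
a=np.radians(YAW); y=np.array([np.cos(a),np.sin(a),0]);x=np.array([-y[1],y[0],0])
D=(C.reshape(-1,3)-RC)*1000; D=np.c_[D@y,D@x,D[:,2]]
z=p['image'].reshape(-1,3).min(1)
m=(abs(D[:,2]-8.5)<2)&(z>110)&(abs(D[:,0])<58)&(abs(D[:,1])<55); S=D[m]
print(m.sum(),np.percentile(S,[.3,99.7],axis=0).round(1),np.linalg.lstsq(np.c_[S[:,:2],np.ones(len(S))],S[:,2],rcond=None)[0].round(4))
b=D[(abs(D[:,2]-54)<4)&(abs(D[:,0])<30)&(abs(D[:,1])<50)]; print('bar',cv2.minAreaRect(b[:,:2].astype(np.float32)),np.median(b[:,2]))
b=D[(D[:,2]>42)&(D[:,2]<56)&(D[:,0]<-95)&(abs(D[:,1])<30)]; print('tab',cv2.minAreaRect(b[:,:2].astype(np.float32)))
E
```

```text
clock: 21.0
eef_pos: [0.5475, -0.0492, 0.2092]
tool_rot: [0.698, 0.716, 0.0, -0.0]
ft_force: [0.4, 0.4, 0.2]
grip_width: 0.05
grasp_force: 0.0
4570 [[-57.7 -49.6   6.6]
 [ 57.6  49.5  10.3]] [-9.0000e-04 -4.0000e-04  8.4621e+00]
bar ((-1.664011001586914, 0.4007759094238281), (12.387126922607422, 69.64230346679688), 0.1811845749616623) 54.326598669555885
tab ((-107.31355285644531, 0.587651252746582), (25.829103469848633, 14.544018745422363), 88.67074584960938)
```

Latch is shut and the insert is home and level.

```bash
python3 -c "
from workcell import workorder
print(workorder.job_done())"
```

```text
the job is handed in; nothing more can be done
None
```

The slide insert lies level and fully home under the lip, the latch is shut over its near edge, and the arm is clear; I handed the job in at about 21 s of the 54 s allowed, and the hand-in call reported no verdict.

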